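# Slide the rivet carrier board into its notches and latch it

### The job

Push the carrier board, with the grey rivet tray riding on it, along its rails with the fingertips until it drops into the locating notches, then push the red swing latch fully round over the board to lock it. Only push, without lifting anything; keep the tray in place on the board, and leave the things standing round about alone.

Things in the scene. Friction and masses are not known exactly. Their poses are not given: they have to be found in the camera images.
- station: Rail station, grey base 360 x 128 x 10 mm, fixed. Origin on the table top, amid the rails. x is the way the board must slide, z up; the -y side carries the red latch. Steel rails, top 28 mm above the table, and side fences (inner faces y = +-54 mm, 44 mm high) run from x = -183 to 153 mm. The -x end is open between the fences; a 44 mm high end stop stands at x = 155 to 171 mm.
- seat (a point): Fixed to the station at x = 40, y = 0, z = 21 mm: where the board's origin is once it has dropped. The notches in the rails have brass floors 7 mm below the rail tops and are 6 mm longer than the board's feet, so it may settle 3 mm before or behind this point along the rails.
- board: Loose plywood board, 180 mm (x) x 100 x 16 mm, about 0.6 kg, on four 9 mm steel feet. Origin under its centre at the bottom of the feet; axes as the station's. Starts 70 to 125 mm short of the seat along x with its origin 28 mm above the table; drops to 21 mm when all feet meet their notches, whose walls then stop it. Top 25 mm above the origin; cleat on the trailing (-x) edge up to 39 mm.
- push_face (a point): On the board: the middle of the upright flat trailing face, 90 mm behind the board's origin along -x and 24 mm above it. The face (board edge and cleat) reaches from 9 to 39 mm above the board's origin and is 90 mm wide. Push it towards the station's +x; sliding takes about 2 to 7 N.
- tray: The open grey rivet tray, 101 mm along the board x 73 mm x 20 mm high, lying loose on the board (about 0.12 kg). Origin at the centre of its underside, near x = -12 mm on the board.
- latch (a joint): Angle (rad) of the red swing latch about an upright pivot. 0: bar points along the station's +x, beside the rails (open). Grows counter-clockwise from above, towards +y; at its stop, 1.57, the bar lies square over the seated board. Starts at -0.35 to 0.05, turns with 1 to 2 N at the pin, stays where left. Bar 16 mm wide, underside 49 mm above the table: an undropped board below blocks it.
- latch_pivot (a point): On the latch's pivot axis, 48 mm above the table, at x = 105 mm, y = -72 mm of the station.
- latch_pin (a point): On the axis of the upright black pin, 12 mm in diameter, on the free end of the latch bar, 55 mm from the pivot; this point is 74 mm above the table. The pin stands from 57 mm to 91 mm above the table.
- oil_bottle: Bystander: small white bottle with a green nozzle, 47 mm wide, 104 mm high, behind the station. Origin at the centre of its underside.
- mug: Bystander: cream mug, 83 x 115 x 86 mm, right of the station. Origin at the centre of its underside.
- pliers: Bystander: pliers with red handles, 175 x 54 x 13 mm, lying at the right. Origin at the centre of the underside.
- tape: Bystander: teal tape roll, 46 mm wide, 12 mm high, in front at the left. Origin at the centre of its underside.
- glue_tub: Bystander: open yellow tub, 65 x 69 x 30 mm, left of the station. Origin at the centre of its underside.
- tray_place (a point): On the board's top face, 12 mm behind its centre: the middle of the tray's place.
Mind the look-alikes: they are no part of the job. Leave any orange look-alike of the board alone. Leave any purple look-alike of the tray alone.

How it is judged:
By the outcome, as a careful person would: the job done as asked, in the order asked, and still so for the second after the job is handed in, with the robot touching nothing.
It also fails if it takes over 56 s, if anything falls off the work surface, if the arm or the gripper's body presses on something with over 40 N, if the wrist force passes 120 N, or if a joint passes its speed limit or range.

### The arm

A 6-joint arm with a two-finger parallel gripper is mounted at the origin on a cart in front of the work surface, level with it; the furniture and walls round the work are solid. World frame = base frame: x ahead of the robot, y to its left, z up, the work surface at z = 0. Lengths are in m, angles in rad, forces in N, time in s.
With the tool pointing down it reaches from about 0.3 to 0.875 m from the base axis. Payload 6.4 kg.
Tool frame: the origin (TCP) lies between the finger pads; the fingertips stand ctrl.tip_reach ahead of it and the grasp point (between the pads) lies 11 mm behind it (ctrl.tip_reach is the distance from the TCP to the fingertips, in m); z points along the fingers, x is the direction in which the jaws open and shut, and the axes are right-handed (so a half turn about z gives the same grasp; the last joint's range is limited). The gripper opens to 85 mm and grips with 20 to 120 N. Pads are 22 mm wide; open, the fingers measure 114 mm over their backs; the gripper's body (76 mm by 85 mm) begins 54 mm behind the grasp point. The pads swing forward as they close: fully open they stand 13 mm farther back than shut.
Start: joints at [-1.425, 0.181, 1.607, -0, 1.354, -0.206], TCP at [0.198, -0.54, 0.239] pointing down, gripper open.
Joint ranges: [-2.99, 2.99], [-0.89, 2.07], [0.3, 2.58], [-1.14, 4.28], [0, 2.63], [-3.12, 3.12]. Speed limits (rad/s): [2.57, 2.57, 3.01, 3.14, 3.14, 3.14].

### API

Orientations are given as a unit quaternion [w, x, y, z].
In Python, from bench import telemetry, viewer, ticket, nets, ctrl gives the robot as it stands.
- The arm moves only by the tool step_arm, never from a script. Its argument "plan" is a list of rows, each a list of 2 entries, a list of its own where there are three numbers: the shift along the tool's x, y, z in m, then the turn, a rotation vector about the tool's x, y, z in degrees. A call has 1 to 5 rows; each row is the pose to reach, as a shift and turn from the pose commanded when the call began, along the tool's axes at that moment; what a row does not reach only later rows make up. A row lasts 1/10 s, in which the tool goes at most 50 mm and 8.59 degrees, less where a joint would pass 70% of its speed; a pose out of reach is approached as far as the arm can. A call with a gripper value outside its range is refused whole. "fingers" is the opening in per cent of the stroke, from 0 (shut) to 100 (fully open), set as the call begins (left out, the last holds). The fingers move at their own pace and stop on an object; the grip force is fixed at half the most. Time passes only in rows, so rows that repeat a pose let the fingers close. It gives the time, the measured TCP pose, the force and the opening at its end, in the units of the state.
- telemetry.get_obs(): the state, without advancing time (a new reading comes with each control period).
- viewer.camera(name): name is "side" or "top"; returns the picture (420x560x3 uint8, red, green, blue); there is no depth.
- viewer.get_calibration(name): a dict with "K" (3x3 intrinsics, pixels), "origin" and "orientation" of the camera in the world. Camera axes: x right, y up, looking along -z (the intrinsics and any distortion apply to the point x, -y, -z); pixel columns grow to the right and rows downward; lengths in m; the calibration is good to about 2 mm. A picture is of the moment at which its call begins. get_calibration takes no time and is no camera call.
- ticket.hand_in(): hands the job in, once; it reports no verdict.
Trained networks look in the newest picture that a camera, given by its name, has taken for a name from the list of things; names that differ only in an ending like _2 or _b are one class to them, and where a whole thing is asked for, a point or a joint stands for the part that bears it (a point fixed in the world has none). Each returns a list of dicts, best first, with "score" (0 to 1); they miss things now and then, are a little off and sometimes report something else, mostly with a low value. They report only what shows in the picture. A call takes as long as a camera call. They do not tell look-alikes from the thing itself.
- nets.boxes_of(thing, camera): "extent" ([left, top, right, bottom] in pixels, round what is visible of it).
The state is a dict: "time_s": time; "q": joint angles; "dq": joint speeds; "joint_efforts": joint torques, N m; "eef_pos": TCP position; "eef_rot": TCP orientation; "wrist_force": force on the tool from outside, world axes, zero at the start; "torque": the same for the moment, N m; "opening": opening from 0.0 (shut) to 1.0 (fully open).
Only numpy, scipy, OpenCV 4.12 (cv2) and the standard library are available. Lean on these libraries where they do the work, as an engineer would, in place of code of your own. Each camera call takes 0.05 s, during which the arm holds its last target.

## Working session

There is one attempt and no reset: what is moved stays moved. The work goes in short steps, Python scripts to look and compute and a tool call to move; the robot and the scene stay as the last step left them, time stands still between calls to the robot, and variables do not carry over. Pictures are saved under pics/ and viewed, and the job is handed in when it is done.

Besides the shell and the picture viewer there is one more tool, called after "Emit:" as a command line: name --argument value ..., lists and objects as JSON in quotes. step_arm: Moves the arm, as the interface text tells. Its arguments: {"type":"object","properties":{"plan":{"type":"array"},"fingers":{"type":"number"}},"required":["plan"]}

```bash
ls; mkdir -p pics; python3 - <<'E'
from bench import telemetry, viewer, ticket, nets, ctrl
import cv2
print(telemetry.get_obs(), ctrl.tip_reach)
for c in ("side","top"):
    im=viewer.camera(c); cv2.imwrite(f"pics/{c}0.png",im[:,:,::-1])
    print(c,viewer.get_calibration(c))
    for t in ("station","board","tray","latch","latch_pin"):
        print(t,[( [round(v) for v in d["extent"]],round(d["score"],2)) for d in nets.boxes_of(t,c)][:3])
E
```

```text
pics
{'time_s': 0.0, 'q': array([-1.42528728e+00,  1.81512720e-01,  1.60806238e+00,  6.90989295e-07,
        1.35378190e+00, -2.06303605e-01]), 'dq': array([-1.24298359e-05, -5.35828898e-04, -2.82407691e-04,  2.42653060e-04,
        1.48458422e-03, -1.27870414e-03]), 'joint_efforts': array([-6.73291433e-04, -4.44880593e+01, -3.51325929e+01, -3.93633463e-04,
        9.18239239e-03, -1.31121806e-05]), 'eef_pos': array([ 0.198077  , -0.53921143,  0.23837378]), 'eef_rot': array([-6.42692220e-04,  8.19938659e-01, -5.72450711e-01, -6.04298154e-04]), 'wrist_force': array([ 0.12555656,  0.55110826, -0.04454959]), 'torque': array([ 0.00136184, -0.02963738,  0.02629092]), 'opening': 0.9940173205519216} 0.008
side {'K': array([[442.37588116,   0.        , 280.77887412],
       [  0.        , 442.37588116, 207.81729326],
       [  0.        ,   0.        ,   1.        ]]), 'origin': array([0.0881906 , 1.03051486, 0.57903056]), 'orientation': array([-0.17063921, -0.11698721,  0.53715744,  0.8177152 ])}
station [([208, 195, 317, 269], 0.74)]
board [([332, 197, 392, 219], 0.89), ([220, 216, 279, 254], 0.82)]
tray [([250, 270, 282, 302], 0.6), ([227, 217, 269, 237], 0.59)]
latch []
latch_pin [([298, 195, 313, 209], 0.42)]
top {'K': array([[414.029832  ,   0.        , 280.05747015],
       [  0.        , 414.029832  , 204.31805687],
       [  0.        ,   0.        ,   1.        ]]), 'origin': array([ 0.48517029, -0.02097656,  1.27125367]), 'orientation': array([-0.69858564, -0.02494685,  0.02431258,  0.71467801])}
station [([211, 175, 331, 229], 0.92)]
board [([215, 178, 275, 215], 0.93), ([342, 236, 384, 299], 0.78)]
tray [([224, 182, 256, 205], 0.8), ([171, 223, 209, 258], 0.57)]
latch [([308, 214, 328, 224], 0.55)]
latch_pin [([302, 218, 331, 224], 0.59)]
```

View pics/top0.png

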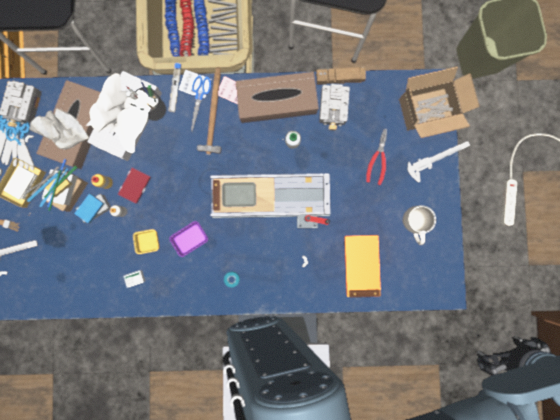

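View pics/side0.png

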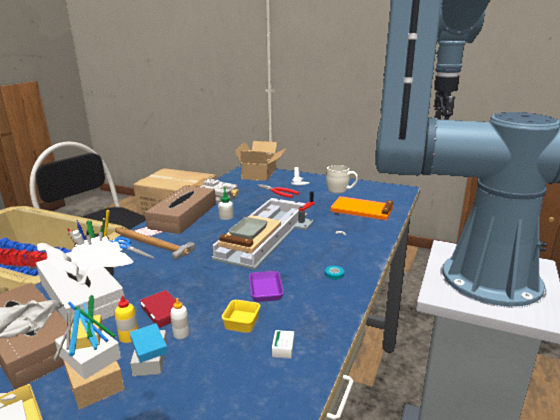

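```bash
python3 - <<'E'
import cv2
a=cv2.imread("pics/top0.png")[160:245,195:345]; cv2.imwrite("pics/top0c.png",cv2.resize(a,None,fx=5.3,fy=5.3,interpolation=cv2.INTER_CUBIC))
a=cv2.imread("pics/side0.png")[180:285,195:335]; cv2.imwrite("pics/side0c.png",cv2.resize(a,None,fx=5.5,fy=5.5,interpolation=cv2.INTER_CUBIC))
E
```

```text
(no output)
```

View pics/top0c.png

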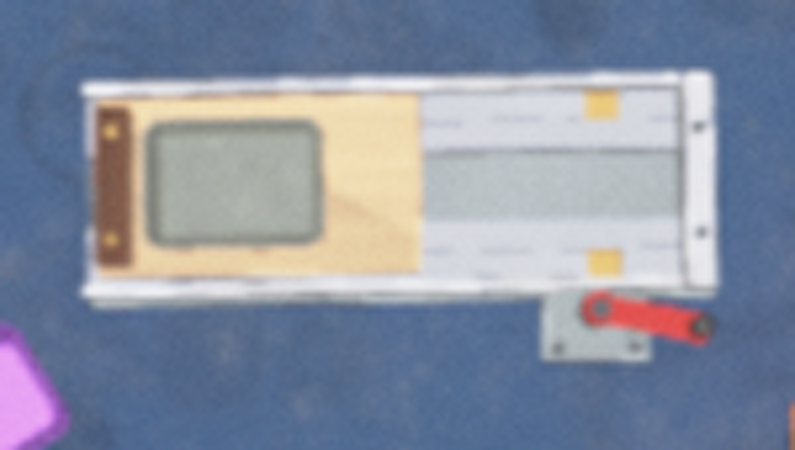

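View pics/side0c.png

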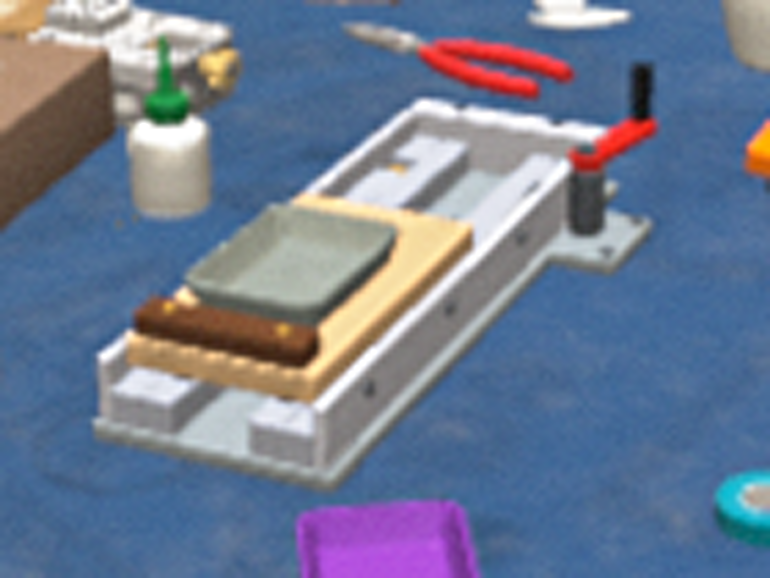

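```bash
cat > h.py <<'E'
import numpy as np, cv2
from scipy.spatial.transform import Rotation as R
from scipy.optimize import least_squares
from bench import telemetry, viewer, nets, ctrl
def cal(c):
    d=viewer.get_calibration(c); w,x,y,z=d["orientation"]; return d["K"],np.array(d["origin"]),R.from_quat([x,y,z,w])
def proj(c,P):
    K,o,r=cal(c); p=r.inv().apply(np.atleast_2d(P)-o); p=p*[1,-1,-1]
    u=p@K.T; return u[:,:2]/u[:,2:]
def st2w(s,P):
    P=np.atleast_2d(P)/1000.; return R.from_euler('z',s[2]).apply(P)+[s[0],s[1],0]
CR={"top":(195,160,5.3,345,245),"side":(195,180,5.5,335,285)}
def crop2px(c,p): 
    a,b,f=CR[c][:3]; return (np.array(p)+.5)/f-.5+[a,b]
def px2crop(c,p):
    a,b,f=CR[c][:3]; return (np.array(p)-[a,b]+.5)*f-.5
def crop(c,im):
    a,b,f,x,y=CR[c]; return cv2.resize(im[b:y,a:x],None,fx=f,fy=f,interpolation=cv2.INTER_CUBIC)
E
cat > fit.py <<'E'
from h import *
obs=[([-183,0,44],(83,190)),([171,0,44],(716,180)),([155,0,44],(684,181)),([105,-72,58],(600,308)),([-15,0,44],(390,187))]
def f(s): return np.concatenate([proj("top",st2w(s,P))[0]-crop2px("top",u) for P,u in obs])
r=least_squares(f,[.5,0,-1.57]); s=r.x; print(s,np.degrees(s[2]),np.round(r.fun,2))
np.save("s.npy",s)
# latch pin angle
def g(a): 
    return proj("top",st2w(s,[105+55*np.cos(a[0]),-72+55*np.sin(a[0]),91]))[0]-crop2px("top",(703,325))
r=least_squares(g,[-.2]); a=r.x[0]; print("latch",a,r.fun)
# board: trailing cleat edge & leading edge (top)
def b(x): return np.r_[proj("top",st2w(s,[x[0]-90,0,67]))[0][0]-crop2px("top",(97,186))[0], proj("top",st2w(s,[x[0]+90,0,53]))[0][0]-crop2px("top",(421,186))[0]]
r=least_squares(b,[-60]); print("board x",r.x,r.fun); bx=r.x[0]
segs=[]
for y in (54,-54): segs.append(([-183,y,44],[155,y,44]))
for x in (155,171): segs.append(([x,-58,44],[x,58,44]))
segs+=[([-180,-64,0],[180,-64,0]),([-180,64,0],[180,64,0]),([-180,-64,0],[-180,64,0])]
segs+=[([bx+90,-50,53],[bx+90,50,53]),([bx-90,-45,67],[bx-90,45,67]),([bx-90,-50,53],[bx+90,-50,53])]
segs+=[([105,-72,0],[105,-72,55]),([105+55*np.cos(a),-72+55*np.sin(a),57],[105+55*np.cos(a),-72+55*np.sin(a),91])]
for c in ("top","side"):
    im=crop(c,cv2.imread(f"pics/{c}0.png"))
    for p,q in segs:
        u=px2crop(c,proj(c,st2w(s,[p,q]))); cv2.line(im,*[tuple(int(v) for v in x) for x in u],(0,255,0),1)
    cv2.imwrite(f"pics/ov_{c}.png",im)
print("pushface",st2w(s,[bx-90,0,52]),"seat",st2w(s,[40,0,21]),"pin",st2w(s,[105+55*np.cos(a),-72+55*np.sin(a),74]))
E
python3 fit.py
```

```text
[ 0.60062899  0.00217798 -1.57785045] -90.40417144107518 [ 0.37  0.03 -0.14  0.05  0.52 -0.06  0.37  0.26 -1.12 -0.29]
latch -0.19802974998501655 [0.70689751 0.12465277]
board x [-83.28011983] [-0.27454064  0.27766188]
pushface [[0.60185132 0.17545379 0.052     ]] seat [[ 0.60034683 -0.03782102  0.021     ]] pin [[ 0.5166894  -0.15615893  0.074     ]]
```

View pics/ov_top.png

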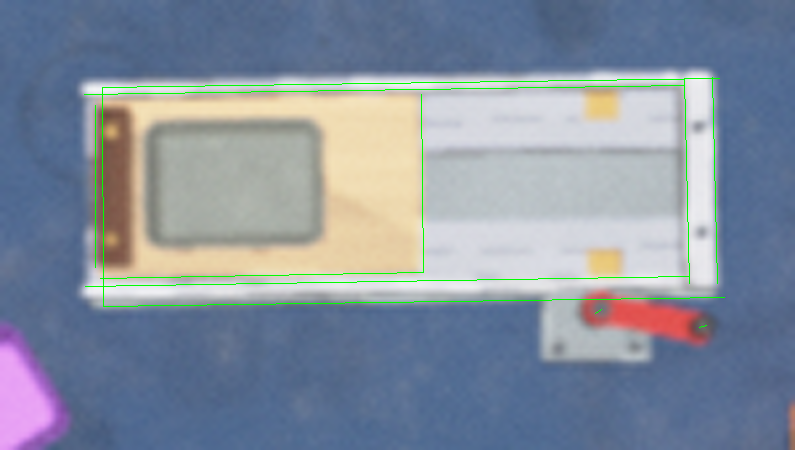

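View pics/ov_side.png

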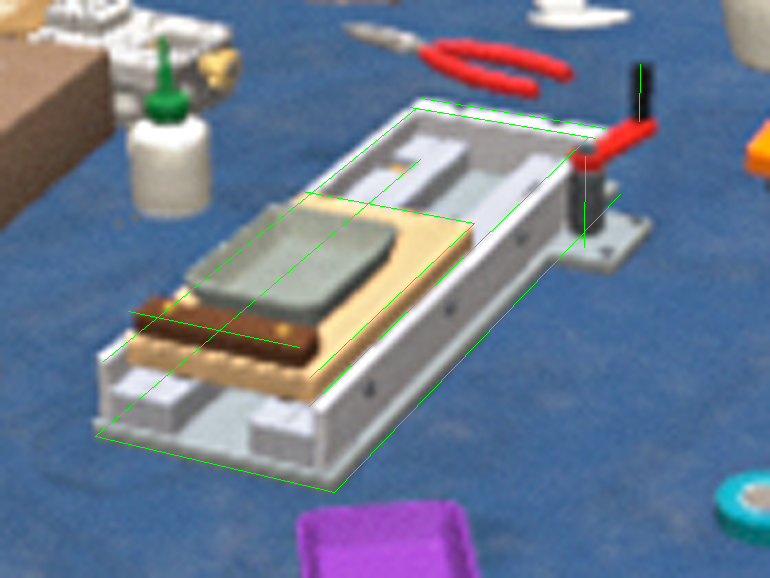

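```bash
cat > mv.py <<'E'
from h import *
import sys
# usage: mv.py stx sty tipz yawdeg(world-angle of tool y axis relative to station x) -> shift mm in tool axes, turn about tool z
s=np.load("s.npy")
def rel(x,y,z,yaw):
    o=telemetry.get_obs(); w,a,b,c=o["eef_rot"]; r=R.from_quat([a,b,c,w])
    T=st2w(s,[x,y,(z+8)])[0]
    a=s[2]+np.radians(yaw); Y=np.array([np.cos(a),np.sin(a),0]); Z=np.array([0,0,-1.]); X=np.cross(Y,Z)
    G=R.from_matrix(np.c_[X,Y,Z])
    return np.round(r.inv().apply(T-o["eef_pos"]),4).tolist(), np.round((r.inv()*G).as_rotvec(degrees=True),2).tolist()
def where():
    o=telemetry.get_obs(); p=o["eef_pos"]-[s[0],s[1],ctrl.tip_reach]; q=R.from_euler('z',-s[2]).apply(p)*1000
    print("t",round(o["time_s"],2),"tip in station mm",np.round(q,1),"F",np.round(o["wrist_force"],1),"q",np.round(o["q"],2),"open",round(o["opening"],2))
if __name__=="__main__":
    where()
    if len(sys.argv)>1:print(rel(*map(float,sys.argv[1:5])))
E
python3 mv.py -202 0 160 0;python3 mv.py -202 0 160 180
```

```text
t 0.6 tip in station mm [ 544.8 -398.6  231.3] F [0.2 0.4 0.5] q [-1.43  0.18  1.61 -0.    1.35 -0.21] open 1.0
([-0.5592, -0.6355, 0.0713], [0.0, -0.0, -69.44])
t 0.6 tip in station mm [ 544.8 -398.6  231.3] F [0.2 0.4 0.5] q [-1.43  0.18  1.61 -0.    1.35 -0.21] open 1.0
([-0.5592, -0.6355, 0.0713], [-0.0, -0.0, 110.56])
```

Emit:
step_arm --plan '[[[-0.559,-0.6355,0.0],[0,0,-69.44]],[[-0.559,-0.6355,0.0],[0,0,-69.44]],[[-0.559,-0.6355,0.0],[0,0,-69.44]],[[-0.559,-0.6355,0.0],[0,0,-69.44]],[[-0.559,-0.6355,0.0],[0,0,-69.44]]]' --fingers 0

```text
time_s: 1.1
eef_pos: [0.318, -0.3184, 0.2395]
eef_rot: [0.0, 0.973, -0.23, 0.0]
wrist_force: [0.9, -0.1, 0.3]
opening: 0.148
```

```bash
python3 mv.py -202 0 160 0
```

```text
t 1.1 tip in station mm [ 322.6 -280.3  231.5] F [ 0.9 -0.1  0.3] q [-1.05 -0.11  1.91  0.    1.34 -0.59] open 0.15
([0.0204, -0.5945, 0.0713], [0.02, -0.04, -26.16])
```

Emit:
step_arm --plan '[[[0.02,-0.594,0.03],[0,0,-26.16]],[[0.02,-0.594,0.03],[0,0,-26.16]],[[0.02,-0.594,0.03],[0,0,-26.16]],[[0.02,-0.594,0.03],[0,0,-26.16]],[[0.02,-0.594,0.03],[0,0,-26.16]]]'

```text
time_s: 1.6
eef_pos: [0.4385, -0.0994, 0.2271]
eef_rot: [0.0, 1.0, -0.006, 0.001]
wrist_force: [1.0, -0.3, 0.4]
opening: -0.001
```

```bash
python3 mv.py -202 0 160 0
```

```text
t 1.6 tip in station mm [ 102.7 -161.4  219.1] F [ 1.  -0.3  0.4] q [-0.49 -0.1   1.92 -0.    1.32 -0.48] open -0.0
([0.1598, -0.3056, 0.0591], [0.04, -0.07, -0.3])
```

Emit:
step_arm --plan '[[[0.16,-0.3056,0.03],[0,0,-0.3]],[[0.16,-0.3056,0.03],[0,0,-0.3]],[[0.16,-0.3056,0.03],[0,0,-0.3]],[[0.16,-0.3056,0.03],[0,0,-0.3]],[[0.16,-0.3056,0.03],[0,0,-0.3]]]'

```text
time_s: 2.1
eef_pos: [0.5568, 0.12, 0.2051]
eef_rot: [0.0, 1.0, -0.003, 0.0]
wrist_force: [0.2, -1.2, 0.0]
opening: -0.001
```

```bash
python3 mv.py -205 0 46 0
```

```text
t 2.1 tip in station mm [-117.5  -44.7  197.1] F [ 0.2 -1.2  0. ] q [ 0.    0.2   1.66 -0.    1.28  0.01] open -0.0
([0.0446, -0.0875, 0.1511], [0.01, -0.04, 0.01])
```

First over the approach point at height, then down.

Emit:
step_arm --plan '[[[0.0446,-0.0875,0.03],[0,0,0]],[[0.0446,-0.0875,0.04],[0,0,0]],[[0.0446,-0.0875,0.07],[0,0,0]],[[0.0446,-0.0875,0.11],[0,0,0]],[[0.0446,-0.0875,0.13],[0,0,0]]]'

```text
time_s: 2.6
eef_pos: [0.599, 0.2055, 0.071]
eef_rot: [0.0, 1.0, -0.003, -0.003]
wrist_force: [-0.1, -0.6, 0.1]
opening: -0.001
```

```bash
python3 mv.py -205 0 46 0; python3 - <<'E'
from h import *
for c in ("top","side"):
    im=viewer.camera(c)[:,:,::-1]; cv2.imwrite(f"pics/{c}1.png",im); cv2.imwrite(f"pics/{c}1c.png",crop(c,im))
E
```

```text
t 2.6 tip in station mm [-203.3   -3.1   63. ] F [-0.1 -0.6  0.1] q [ 0.14  0.5   1.56 -0.    1.09  0.15] open -0.0
([0.0032, -0.0017, 0.0169], [0.05, 0.29, 0.06])
```

View pics/side1c.png

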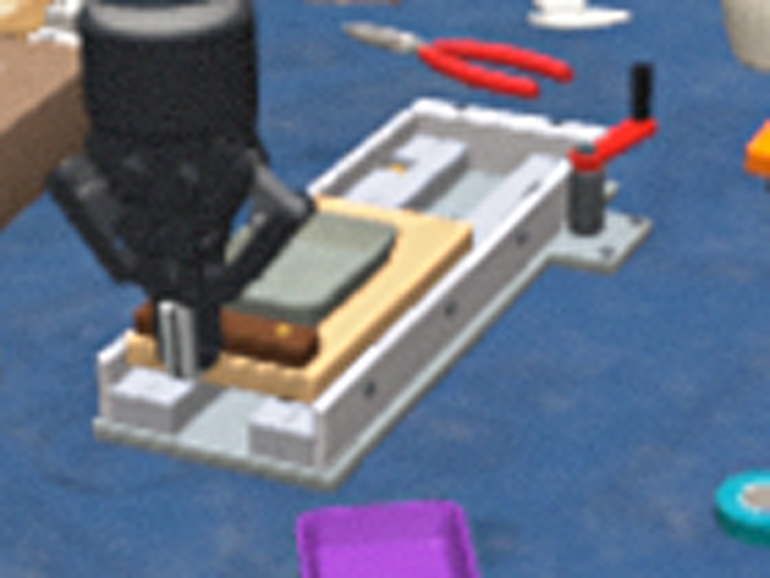

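View pics/top1c.png

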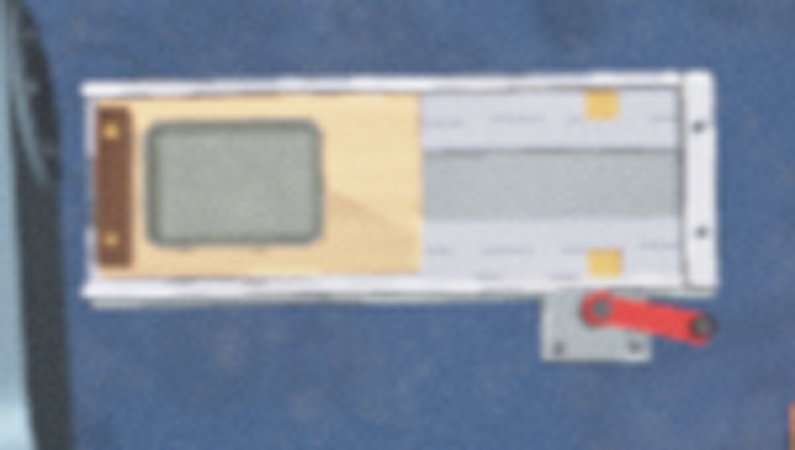

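Fingers are behind the cleat, about centred (side crop ≈190,350). I'll lower and approach.

Emit:
step_arm --plan '[[[0.002,0.0,0.006],[0,0,0]],[[0.003,0.004,0.006],[0,0,0]],[[0.003,0.009,0.006],[0,0,0]],[[0.003,0.014,0.006],[0,0,0]],[[0.003,0.018,0.006],[0,0,0]]]'

```text
time_s: 3.2
eef_pos: [0.6047, 0.1864, 0.0701]
eef_rot: [-0.0, 1.0, -0.004, 0.001]
wrist_force: [1.3, -0.3, -0.3]
opening: 0.003
```

```bash
python3 mv.py -150 0 46 0
```

```text
t 3.2 tip in station mm [-184.2    2.8   62.1] F [ 1.3 -0.3 -0.3] q [ 0.11  0.49  1.57 -0.    1.08  0.12] open 0.0
([-0.0028, 0.0342, 0.016], [-0.01, -0.09, -0.04])
```

Emit:
step_arm --plan '[[[0.0,-0.005,0.0],[0,0,0]],[[-0.003,-0.006,0.008],[0,0,0]],[[-0.003,-0.006,0.016],[0,0,0]],[[-0.003,-0.002,0.016],[0,0,0]],[[-0.003,0.002,0.016],[0,0,0]]]'

```text
time_s: 3.7
eef_pos: [0.6005, 0.1849, 0.0522]
eef_rot: [0.0, 1.0, -0.003, -0.001]
wrist_force: [0.7, 0.4, -0.2]
opening: -0.0
```

```bash
python3 mv.py -150 0 46 0
```

```text
t 3.7 tip in station mm [-182.8   -1.4   44.2] F [ 0.7  0.4 -0.2] q [ 0.11  0.51  1.58 -0.    1.05  0.12] open -0.0
([0.0014, 0.0328, -0.0018], [0.01, 0.09, 0.02])
```

Emit:
step_arm --plan '[[[0.0,0.002,0.0],[0,0,0]],[[0.0,0.005,0.0],[0,0,0]],[[0.0,0.009,0.0],[0,0,0]],[[0.0,0.013,0.0],[0,0,0]],[[0.0,0.017,0.0],[0,0,0]]]'

```text
time_s: 4.2
eef_pos: [0.601, 0.1678, 0.0531]
eef_rot: [-0.0, 1.0, -0.004, 0.0]
wrist_force: [0.7, 1.9, -2.5]
opening: 0.001
```

```bash
python3 mv.py -150 0 46 0
```

```text
t 4.2 tip in station mm [-165.6   -0.8   45.1] F [ 0.7  1.9 -2.5] q [0.08 0.5  1.6  0.   1.04 0.09] open 0.0
([0.0008, 0.0156, -0.0009], [-0.0, -0.0, -0.01])
```

In contact; continue.

Emit:
step_arm --plan '[[[0.0,0.005,0.0],[0,0,0]],[[0.0,0.01,0.0],[0,0,0]],[[0.0,0.015,0.0],[0,0,0]],[[0.0,0.02,0.0],[0,0,0]],[[0.0,0.025,0.0],[0,0,0]]]'

```text
time_s: 4.7
eef_pos: [0.6008, 0.1426, 0.0531]
eef_rot: [-0.0, 1.0, -0.004, 0.0]
wrist_force: [0.7, 3.4, -2.2]
opening: -0.004
```

Emit:
step_arm --plan '[[[0.0,0.005,0.0],[0,0,0]],[[0.0,0.01,0.0],[0,0,0]],[[0.0,0.015,0.0],[0,0,0]],[[0.0,0.02,0.0],[0,0,0]],[[0.0,0.025,0.0],[0,0,0]]]'

```text
time_s: 5.2
eef_pos: [0.6007, 0.1177, 0.0531]
eef_rot: [-0.0, 1.0, -0.004, 0.0]
wrist_force: [0.1, 3.6, -0.8]
opening: 0.0
```

```bash
python3 mv.py -61 0 46 0; python3 - <<'E'
from h import *
for c in ("top","side"):
    im=viewer.camera(c)[:,:,::-1]; cv2.imwrite(f"pics/{c}2.png",im); cv2.imwrite(f"pics/{c}2c.png",crop(c,im))
E
```

```text
t 5.2 tip in station mm [-115.5   -0.8   45.1] F [ 0.1  3.6 -0.8] q [-0.    0.48  1.63  0.    1.03  0.01] open 0.0
([0.0008, 0.0545, -0.0009], [-0.0, -0.01, -0.01])
```

View pics/side2c.png

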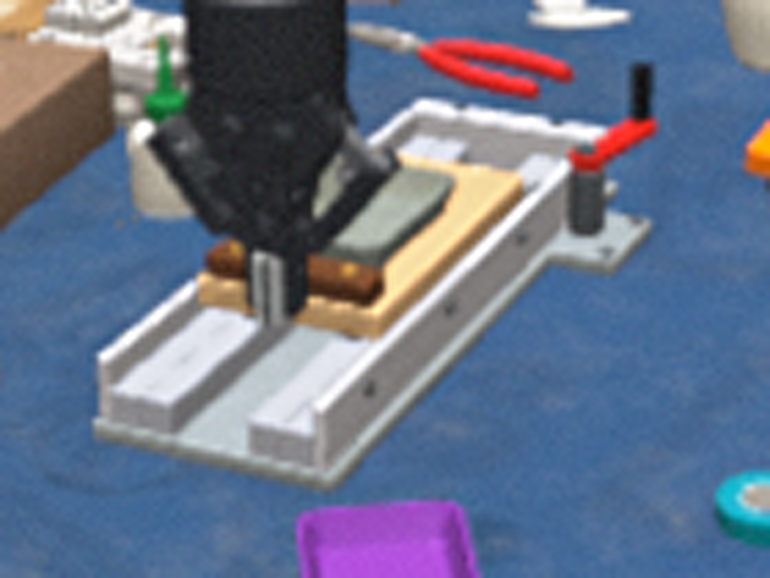

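View pics/top2c.png

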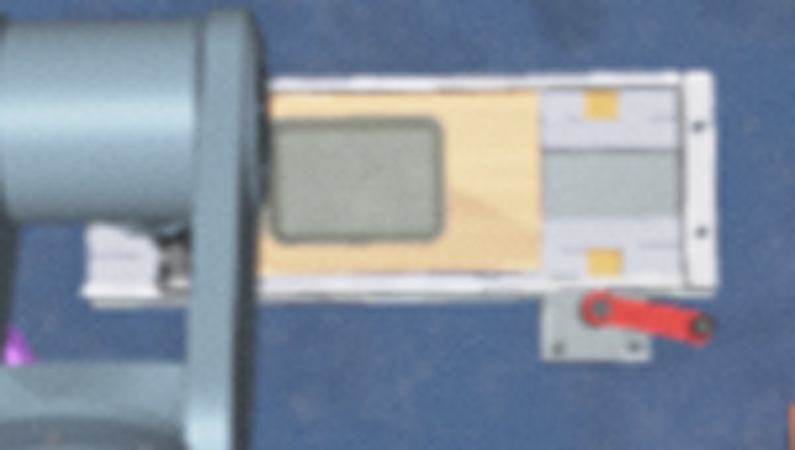

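Emit:
step_arm --plan '[[[0.0,0.005,0.0],[0,0,0]],[[0.0,0.01,0.0],[0,0,0]],[[0.0,0.015,0.0],[0,0,0]],[[0.0,0.02,0.0],[0,0,0]],[[0.0,0.025,0.0],[0,0,0]]]'

```text
time_s: 5.8
eef_pos: [0.6006, 0.0928, 0.0532]
eef_rot: [-0.0, 1.0, -0.004, 0.0]
wrist_force: [-0.1, 4.2, 1.4]
opening: -0.001
```

Emit:
step_arm --plan '[[[0.0,0.004,0.0],[0,0,0]],[[0.0,0.008,0.0],[0,0,0]],[[0.0,0.012,0.0],[0,0,0]],[[0.0,0.016,0.0],[0,0,0]],[[0.0,0.02,0.0],[0,0,0]]]'

```text
time_s: 6.3
eef_pos: [0.6004, 0.0729, 0.0532]
eef_rot: [-0.0, 1.0, -0.004, 0.0]
wrist_force: [-0.1, 5.8, 2.6]
opening: -0.003
```

```bash
python3 mv.py -61 0 46 0
```

```text
t 6.3 tip in station mm [-70.7  -0.7  45.2] F [-0.1  5.8  2.6] q [-0.08  0.47  1.65  0.    1.02 -0.07] open -0.0
([0.0007, 0.0097, -0.0008], [-0.01, -0.02, -0.0])
```

Emit:
step_arm --plan '[[[0.0,0.002,0.0],[0,0,0]],[[0.0,0.004,0.0],[0,0,0]],[[0.0,0.006,0.0],[0,0,0]],[[0.0,0.008,0.0],[0,0,0]]]'

```text
time_s: 6.7
eef_pos: [0.6003, 0.065, 0.0531]
eef_rot: [-0.0, 1.0, -0.004, 0.0]
wrist_force: [-0.2, 4.7, 1.0]
opening: 0.004
```

Emit:
step_arm --plan '[[[0.0,0.001,0.0],[0,0,0]],[[0.0,0.002,0.0],[0,0,0]],[[0.0,0.003,0.0],[0,0,0]]]'

```text
time_s: 7.0
eef_pos: [0.6, 0.062, 0.0528]
eef_rot: [-0.0, 1.0, -0.004, -0.0]
wrist_force: [0.3, 3.5, 0.4]
opening: 0.004
```

```bash
cat > look.py <<'E'
import sys
from h import *
n=sys.argv[1]
for c in ("top","side"):
    im=viewer.camera(c)[:,:,::-1]; cv2.imwrite(f"pics/{c}{n}.png",im); cv2.imwrite(f"pics/{c}{n}c.png",crop(c,im))
E
python3 mv.py -61 0 46 0; python3 look.py 3
```

```text
t 7.0 tip in station mm [-59.9  -1.   44.8] F [0.3 3.5 0.4] q [-0.09  0.47  1.65  0.    1.02 -0.09] open 0.0
([0.001, -0.0011, -0.0012], [-0.01, 0.02, -0.01])
```

View pics/side3c.png

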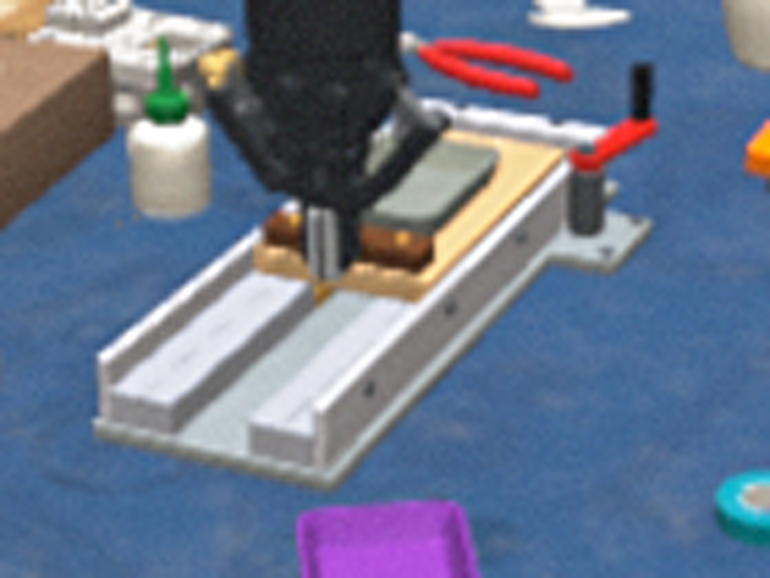

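View pics/top3c.png

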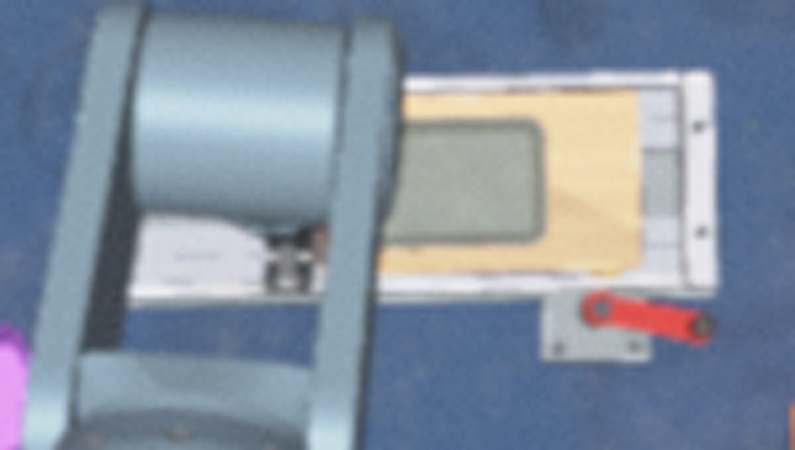

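Emit:
step_arm --plan '[[[0.0,0.001,0.0],[0,0,0]],[[0.0,0.002,0.0],[0,0,0]],[[0.0,0.003,0.0],[0,0,0]]]'

```text
time_s: 7.4
eef_pos: [0.6, 0.059, 0.0529]
eef_rot: [0.0, 1.0, -0.004, -0.0]
wrist_force: [0.3, 3.3, -0.9]
opening: 0.0
```

```bash
python3 mv.py -61 0 46 0; python3 - <<'E'
from h import *
s=np.load("s.npy")
for x in (127,130,133):
  for z in (46,53): print(x,z,px2crop("top",proj("top",st2w(s,[[x,0,z]]))))
E
```

```text
t 7.4 tip in station mm [-56.8  -1.   44.9] F [ 0.3  3.3 -0.9] q [-0.1   0.47  1.65 -0.    1.02 -0.09] open 0.0
([0.001, -0.0042, -0.0011], [0.0, 0.02, -0.0])
127 46 [[637.17789576 181.14490386]]
127 53 [[638.2083268  179.95180389]]
130 46 [[642.52852988 181.0606065 ]]
130 53 [[643.58950664 179.86702357]]
133 46 [[647.87917953 180.97630889]]
133 53 [[648.97070217 179.78224301]]
```

Emit:
step_arm --plan '[[[0.0,0.001,0.0],[0,0,0]],[[0.0,0.002,0.0],[0,0,0]]]'

```text
time_s: 7.6
eef_pos: [0.6001, 0.0581, 0.0529]
eef_rot: [-0.001, 1.0, -0.004, -0.0]
wrist_force: [1.3, 11.9, -1.2]
opening: 0.0
```

```bash
python3 mv.py -61 0 46 0; python3 look.py 4
```

```text
t 7.6 tip in station mm [-55.9  -0.9  44.9] F [ 1.3 11.9 -1.2] q [-0.1   0.47  1.65  0.    1.02 -0.09] open 0.0
([0.0009, -0.0051, -0.0011], [-0.12, 0.0, -0.03])
```

View pics/side4c.png

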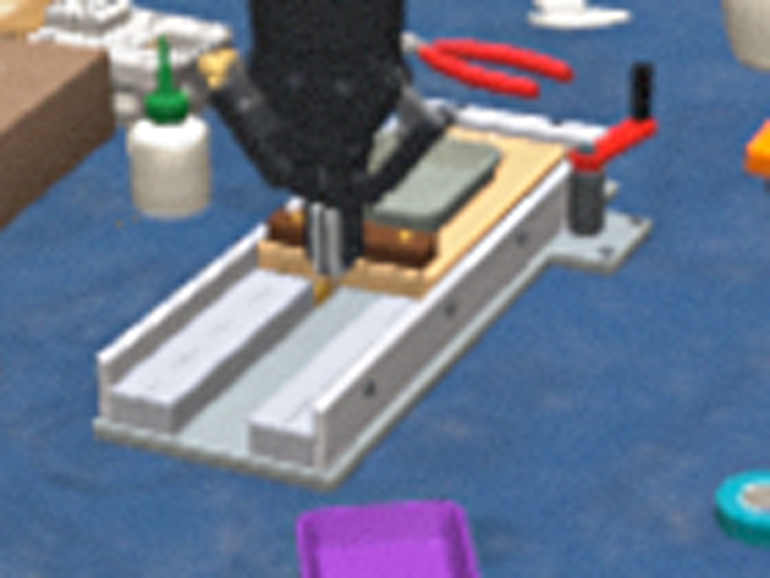

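View pics/top4c.png

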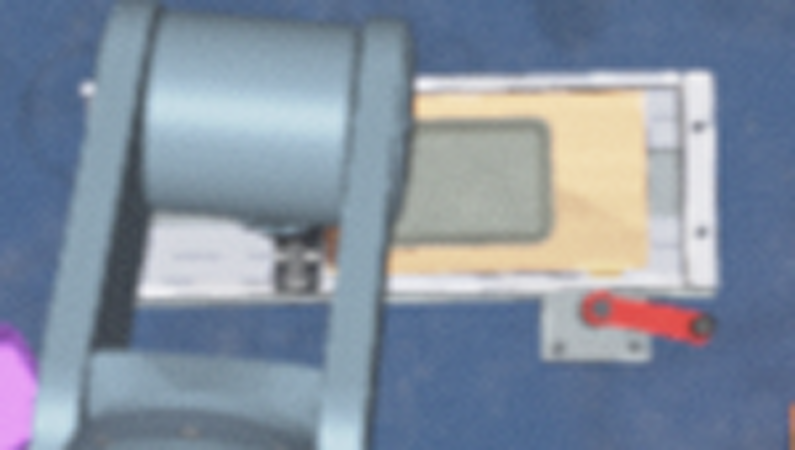

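Force rose to 12 N: likely against the notch walls. Back off and check the drop.

Emit:
step_arm --plan '[[[0.0,-0.01,0.0],[0,0,0]],[[0.0,-0.03,0.0],[0,0,0]],[[0.0,-0.05,-0.01],[0,0,0]],[[0.0,-0.07,-0.05],[0,0,0]],[[0.0,-0.1,-0.1],[0,0,0]]]'

```text
time_s: 8.2
eef_pos: [0.5998, 0.1525, 0.1455]
eef_rot: [0.001, 1.0, -0.004, -0.002]
wrist_force: [0.8, 0.0, -0.0]
opening: -0.0
```

```bash
python3 mv.py;  python3 look.py 5; python3 - <<'E'
from h import *
s=np.load("s.npy")
for n,dz in (("a",0),("b",7)):
  im=cv2.imread("pics/side5c.png")
  bx=43
  z=21+dz
  segs=[([bx-90,-45,z+39],[bx-90,45,z+39]),([bx-90,-50,z+25],[bx+90,-50,z+25]),([bx+90,-50,z+25],[bx+90,50,z+25]),([bx-90,-50,z+9],[bx-90,50,z+9]),([155,-54,44],[155,54,44]),([-183,-54,44],[155,-54,44])]
  for p,q in segs:
    u=px2crop("side",proj("side",st2w(s,[p,q]))); cv2.line(im,*[tuple(int(v) for v in x) for x in u],(0,255,0),1)
  cv2.imwrite(f"pics/ov5{n}.png",im)
E
```

```text
t 8.2 tip in station mm [-150.4   -1.9  137.5] F [ 0.8  0.  -0. ] q [ 0.06  0.37  1.57 -0.    1.21  0.07] open -0.0
```

View pics/ov5a.png

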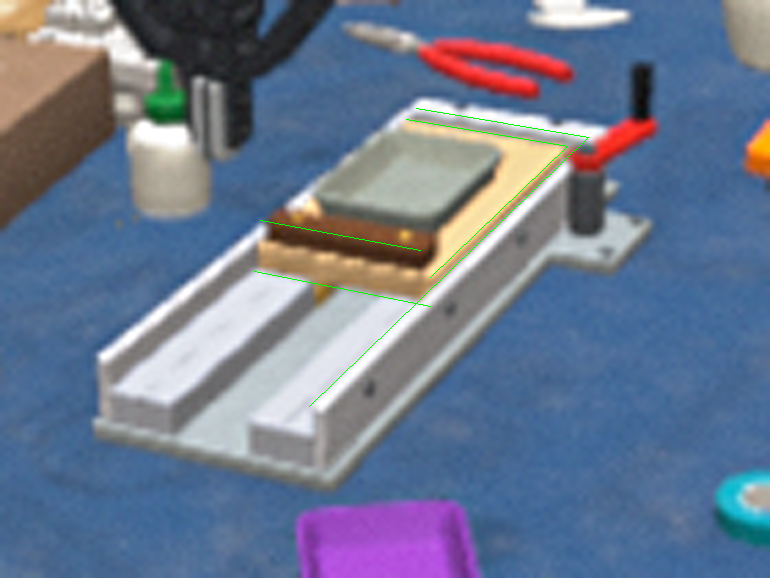

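View pics/ov5b.png

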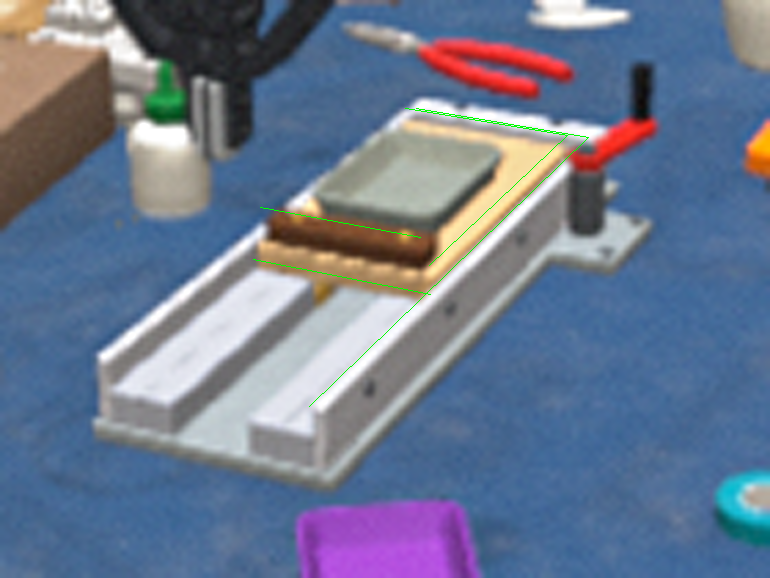

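```bash
python3 - <<'E'
from h import *
s=np.load("s.npy")
p=lambda P:np.round(px2crop("side",proj("side",st2w(s,P))))
print("init",p([[-173.3,-50,37],[-173.3,50,37],[-173.3,-45,67],[-173.3,45,67]]).tolist())
for z in (21,28): print(z,p([[-47,-50,z+9],[-47,50,z+9],[-47,-45,z+39],[-47,45,z+39]]).tolist())
a=cv2.imread("pics/side5.png")[205:245,235:300]; b=cv2.imread("pics/side0.png")[225:265,210:275]
cv2.imwrite("pics/cmp.png",cv2.resize(np.vstack([b,a]),None,fx=7,fy=7,interpolation=cv2.INTER_CUBIC))
E
```

```text
init [[312.0, 408.0], [123.0, 367.0], [300.0, 348.0], [128.0, 312.0]]
21 [[431.0, 307.0], [255.0, 272.0], [420.0, 251.0], [261.0, 220.0]]
28 [[430.0, 294.0], [254.0, 259.0], [420.0, 238.0], [260.0, 208.0]]
```

View pics/cmp.png

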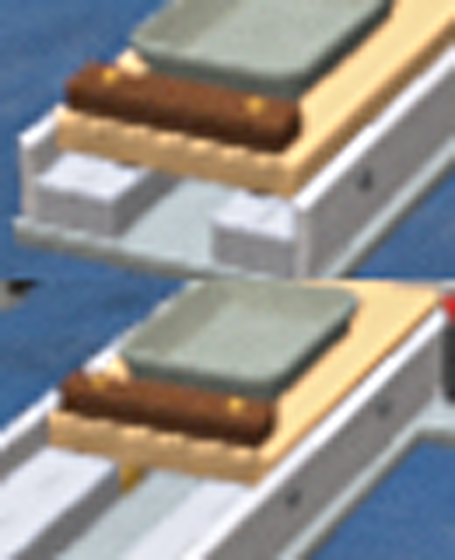

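```bash
python3 mv.py 151 -118 140 -101
```

```text
t 8.3 tip in station mm [-153.5    3.5  145.5] F [ 0.6 -0.8  0.5] q [ 0.06  0.37  1.56 -0.    1.2   0.07] open -0.0
([-0.1224, 0.3042, 0.0037], [-0.68, -0.5, 101.15])
```

Emit:
step_arm --plan '[[[-0.122,0.304,-0.01],[0,0,101]],[[-0.122,0.304,-0.01],[0,0,101]],[[-0.122,0.304,-0.01],[0,0,101]],[[-0.122,0.304,-0.01],[0,0,101]],[[-0.122,0.304,-0.01],[0,0,101]]]'

```text
time_s: 8.8
eef_pos: [0.5052, -0.0805, 0.1537]
eef_rot: [0.001, 0.928, -0.372, 0.001]
wrist_force: [1.3, -0.1, 0.4]
opening: 0.001
```

```bash
python3 mv.py 151 -118 140 -101
```

```text
t 8.8 tip in station mm [ 83.3 -94.9 145.7] F [ 1.3 -0.1  0.4] q [-0.39  0.14  1.84 -0.    1.16  0.37] open 0.0
([0.0296, 0.0651, 0.0058], [-0.0, -0.1, 57.69])
```

Emit:
step_arm --plan '[[[0.0296,0.065,0.0],[0,0,57.7]],[[0.0296,0.065,0.0],[0,0,57.7]],[[0.0296,0.065,0.0],[0,0,57.7]],[[0.0296,0.065,0.0],[0,0,57.7]],[[0.0296,0.065,0.0],[0,0,57.7]]]'

```text
time_s: 9.3
eef_pos: [0.4827, -0.147, 0.1535]
eef_rot: [0.001, 0.727, -0.687, 0.0]
wrist_force: [-0.5, 0.9, 0.2]
opening: -0.003
```

```bash
python3 mv.py 151 -118 120 -101
```

```text
t 9.3 tip in station mm [ 150.  -116.9  145.5] F [-0.5  0.9  0.2] q [-0.53  0.12  1.86 -0.    1.16  0.98] open -0.0
([0.0009, 0.0012, 0.0255], [0.01, -0.07, 14.62])
```

Emit:
step_arm --plan '[[[0.001,0.001,0.01],[0,0,14.6]],[[0.001,0.001,0.02],[0,0,14.6]],[[0.001,0.001,0.035],[0,0,14.6]],[[0.001,0.001,0.05],[0,0,14.6]],[[0.001,0.001,0.05],[0,0,14.6]]]'

```text
time_s: 9.8
eef_pos: [0.4805, -0.1467, 0.1016]
eef_rot: [-0.001, -0.636, 0.771, 0.002]
wrist_force: [-0.2, 0.5, -0.6]
opening: 0.001
```

```bash
python3 mv.py 151 -118 66 -101; python3 look.py 6
```

```text
t 9.8 tip in station mm [ 149.7 -119.1   93.6] F [-0.2  0.5 -0.6] q [-0.53  0.2   1.89 -0.    1.05  1.23] open 0.0
([0.0011, -0.0014, 0.0276], [0.22, 0.02, 0.44])
```

View pics/side6c.png

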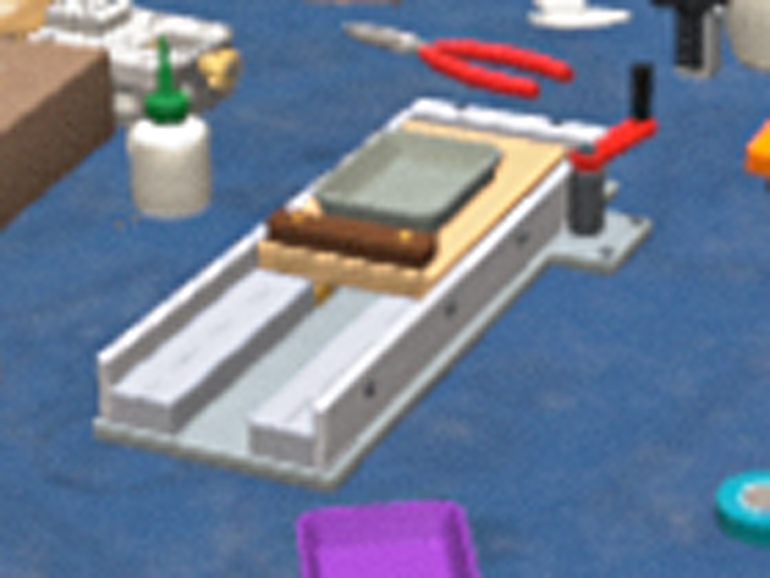

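View pics/top6c.png

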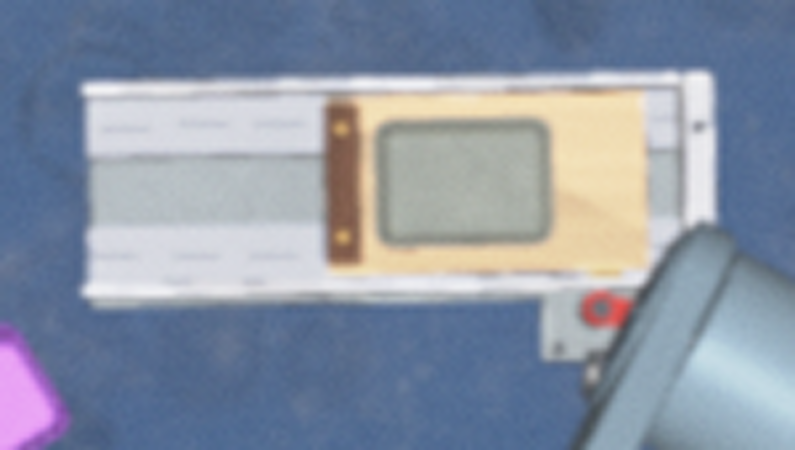

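Board seated (cols 327–648), tray in place; fingers are on the clockwise side of the pin. Lower.

Emit:
step_arm --plan '[[[0.001,0.0,0.012],[0,0,0]],[[0.001,0.0,0.023],[0,0,0]],[[0.001,0.0,0.023],[0,0,0]]]'

```text
time_s: 10.2
eef_pos: [0.4807, -0.1475, 0.0788]
eef_rot: [-0.001, -0.636, 0.771, 0.001]
wrist_force: [-0.6, 0.7, 0.7]
opening: -0.002
```

```bash
cat > arc.py <<'E'
from mv import *
def tgt(a,d): a=np.radians(a); return (105+55*np.cos(a)+d*np.sin(a), -72+55*np.sin(a)-d*np.cos(a))
where()
z=float(sys.argv[1])
for t in sys.argv[2:]:
    a,d=map(float,t.split(","))
    x,y=tgt(a,d); print(a,d,rel(x,y,z,a-90))
E
python3 arc.py 66 -11,24 -11,18 -8,15 -3,15 3,15
```

```text
t 10.2 tip in station mm [ 150.5 -118.9   70.8] F [-0.6  0.7  0.7] q [-0.53  0.24  1.9  -0.    1.    1.23] open -0.0
-11.0 24.0 ([0.0015, -0.0134, 0.0048], [0.17, 0.05, 0.44])
-11.0 18.0 ([0.0016, -0.0194, 0.0047], [0.17, 0.05, 0.44])
-8.0 15.0 ([0.0023, -0.0252, 0.0047], [0.16, 0.06, -2.56])
-3.0 15.0 ([0.0032, -0.0301, 0.0047], [0.16, 0.06, -7.56])
3.0 15.0 ([0.0037, -0.0361, 0.0047], [0.16, 0.07, -13.56])
```

Emit:
step_arm --plan '[[[0.0015,-0.007,0.004],[0,0,0.4]],[[0.0015,-0.0134,0.004],[0,0,0.4]],[[0.0016,-0.0194,0.004],[0,0,0.4]],[[0.0023,-0.0252,0.004],[0,0,-2.6]],[[0.0032,-0.03,0.004],[0,0,-7.6]]]'

```text
time_s: 10.7
eef_pos: [0.5114, -0.1572, 0.0768]
eef_rot: [-0.0, -0.687, 0.727, -0.0]
wrist_force: [-1.2, -0.1, 0.4]
opening: 0.003
```

```bash
python3 arc.py 66 -3,15 3,15 9,15 15,15 21,15 27,15;python3 look.py 7
```

```text
t 10.7 tip in station mm [160.  -88.1  68.8] F [-1.2 -0.1  0.4] q [-0.52  0.3   1.83 -0.    1.01  1.11] open 0.0
-3.0 15.0 ([-0.0008, 0.0018, 0.0028], [-0.0, -0.02, 0.21])
3.0 15.0 ([0.0005, -0.004, 0.0028], [0.0, -0.02, -5.79])
9.0 15.0 ([0.0012, -0.0099, 0.0028], [0.0, -0.02, -11.79])
15.0 15.0 ([0.0012, -0.0159, 0.0028], [0.0, -0.02, -17.79])
21.0 15.0 ([0.0006, -0.0218, 0.0028], [0.0, -0.02, -23.79])
27.0 15.0 ([-0.0006, -0.0277, 0.0028], [0.01, -0.02, -29.79])
```

View pics/side7c.png

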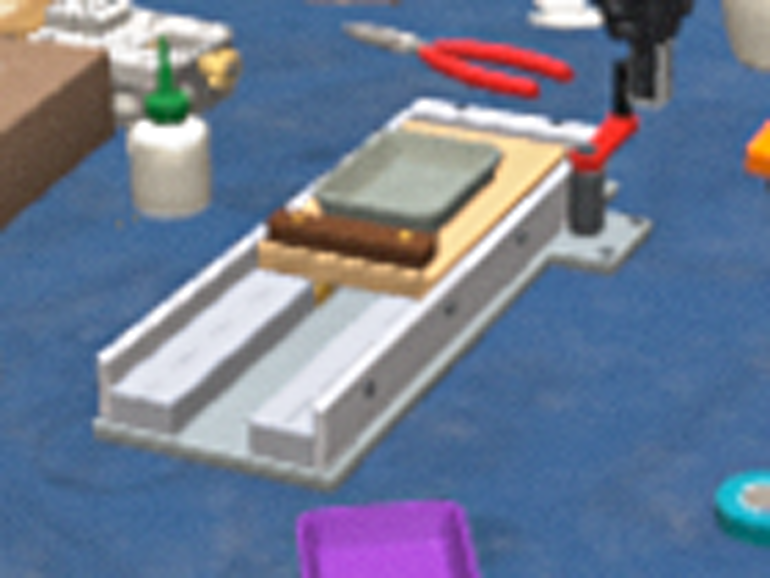

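The pin (620,90) has begun to swing with the fingers behind it. Continue the arc.

Emit:
step_arm --plan '[[[0.0005,-0.004,0.002],[0,0,-5.8]],[[0.0012,-0.01,0.002],[0,0,-11.8]],[[0.0012,-0.016,0.002],[0,0,-17.8]],[[0.0006,-0.022,0.002],[0,0,-23.8]],[[-0.0006,-0.0277,0.002],[0,0,-29.8]]]'

```text
time_s: 11.3
eef_pos: [0.5385, -0.1581, 0.0745]
eef_rot: [0.0, 0.851, -0.526, -0.0]
wrist_force: [-0.8, -0.5, -0.2]
opening: 0.002
```

```bash
python3 arc.py 66 27,15 33,15 39,15 45,15 51,15 57,15
```

```text
t 11.3 tip in station mm [160.7 -61.   66.5] F [-0.8 -0.5 -0.2] q [-0.5   0.36  1.76 -0.    1.03  0.61] open 0.0
27.0 15.0 ([0.0003, -0.0005, 0.0005], [0.03, -0.01, -0.05])
33.0 15.0 ([0.0016, -0.0063, 0.0005], [0.03, -0.0, -6.05])
39.0 15.0 ([0.0022, -0.0122, 0.0005], [0.03, -0.0, -12.05])
45.0 15.0 ([0.0022, -0.0182, 0.0005], [0.03, -0.0, -18.05])
51.0 15.0 ([0.0016, -0.0241, 0.0005], [0.03, 0.0, -24.05])
57.0 15.0 ([0.0004, -0.03, 0.0005], [0.03, 0.0, -30.05])
```

Emit:
step_arm --plan '[[[0.0016,-0.0063,0.0],[0,0,-6.0]],[[0.0022,-0.0122,0.0],[0,0,-12.0]],[[0.0022,-0.0182,0.0],[0,0,-18.0]],[[0.0016,-0.0241,0.0],[0,0,-24.0]],[[0.0004,-0.03,0.0],[0,0,-30.0]]]'

```text
time_s: 11.8
eef_pos: [0.5654, -0.1448, 0.0745]
eef_rot: [0.0, 0.958, -0.288, -0.0]
wrist_force: [-1.8, 0.1, -1.2]
opening: 0.003
```

```bash
python3 arc.py 66 57,15 63,15 69,15 75,15 80,15 85,15 ; python3 look.py 8
```

```text
t 11.8 tip in station mm [147.3 -34.2  66.5] F [-1.8  0.1 -1.2] q [-0.45  0.4   1.7  -0.    1.05  0.13] open 0.0
57.0 15.0 ([0.0002, 0.0002, 0.0005], [0.02, 0.03, -0.05])
63.0 15.0 ([0.0015, -0.0057, 0.0005], [0.02, 0.03, -6.05])
69.0 15.0 ([0.0022, -0.0116, 0.0005], [0.02, 0.04, -12.05])
75.0 15.0 ([0.0022, -0.0176, 0.0005], [0.02, 0.04, -18.05])
80.0 15.0 ([0.0017, -0.0225, 0.0005], [0.02, 0.04, -23.05])
85.0 15.0 ([0.0008, -0.0274, 0.0005], [0.02, 0.04, -28.05])
```

View pics/side8c.png

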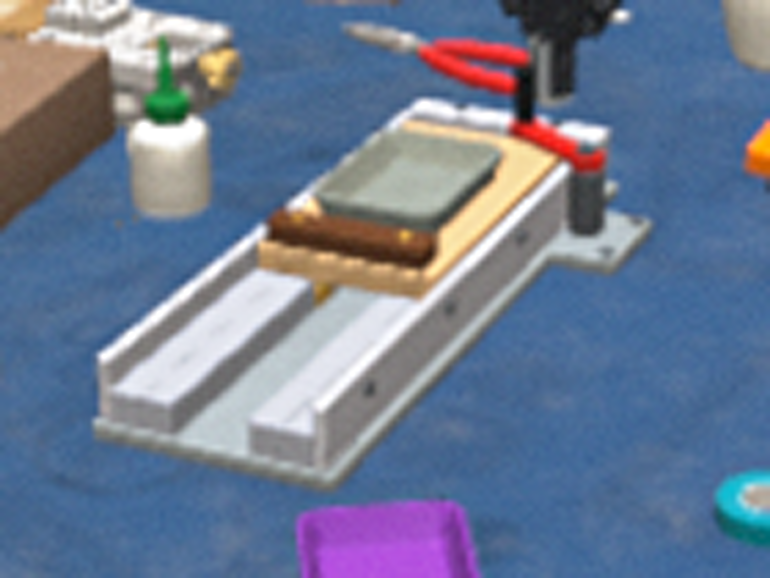

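Emit:
step_arm --plan '[[[0.0015,-0.0057,0.0],[0,0,-6.0]],[[0.0022,-0.0116,0.0],[0,0,-12.0]],[[0.0022,-0.0176,0.0],[0,0,-18.0]],[[0.0017,-0.0225,0.0],[0,0,-23.0]],[[0.0008,-0.0274,0.0],[0,0,-28.0]]]'

```text
time_s: 12.4
eef_pos: [0.5811, -0.1227, 0.0745]
eef_rot: [0.0, 0.999, -0.049, -0.0]
wrist_force: [-1.4, -1.1, -0.9]
opening: -0.0
```

```bash
python3 arc.py 66 85,15 87,15 88.5,15 90,15 90,14 90,13 90,12
```

```text
t 12.4 tip in station mm [125.  -18.7  66.5] F [-1.4 -1.1 -0.9] q [-0.41  0.42  1.67 -0.    1.05 -0.31] open -0.0
85.0 15.0 ([0.0001, -0.0003, 0.0005], [0.02, 0.02, -0.22])
87.0 15.0 ([0.0006, -0.0022, 0.0005], [0.02, 0.02, -2.22])
88.5 15.0 ([0.0009, -0.0037, 0.0005], [0.02, 0.02, -3.72])
90.0 15.0 ([0.0012, -0.0052, 0.0005], [0.02, 0.02, -5.22])
90.0 14.0 ([0.0011, -0.0062, 0.0005], [0.02, 0.02, -5.22])
90.0 13.0 ([0.001, -0.0072, 0.0005], [0.02, 0.02, -5.22])
90.0 12.0 ([0.0009, -0.0082, 0.0005], [0.02, 0.02, -5.22])
```

Emit:
step_arm --plan '[[[0.0006,-0.0022,0.0],[0,0,-2.2]],[[0.0009,-0.0037,0.0],[0,0,-3.7]],[[0.0012,-0.0052,0.0],[0,0,-5.2]],[[0.0011,-0.006,0.0],[0,0,-5.2]]]'

```text
time_s: 12.8
eef_pos: [0.5824, -0.121, 0.0747]
eef_rot: [0.003, 1.0, -0.005, -0.0]
wrist_force: [-4.8, -17.5, -2.7]
opening: -0.003
```

Emit:
step_arm --plan '[[[0,-0.001,0],[0,0,0]],[[0,-0.001,0],[0,0,0]]]'

```text
time_s: 13.0
eef_pos: [0.5824, -0.1209, 0.0747]
eef_rot: [0.004, 1.0, -0.006, -0.0]
wrist_force: [-3.3, -19.6, -3.5]
opening: -0.001
```

```bash
python3 arc.py 66 90,15; python3 look.py 9
```

```text
t 13.0 tip in station mm [123.2 -17.4  66.7] F [ -3.3 -19.6  -3.5] q [-0.4   0.42  1.67 -0.01  1.05 -0.38] open -0.0
90.0 15.0 ([0.0003, -0.0032, 0.0007], [0.45, 0.02, -0.24])
```

View pics/side9c.png

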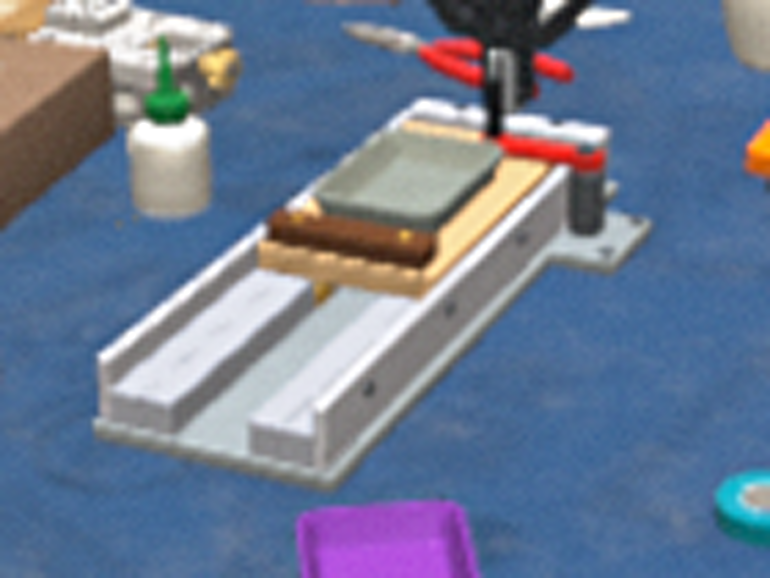

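Force of 18 N: at the stop. Back off, rise, and check.

Emit:
step_arm --plan '[[[0,0.006,0],[0,0,0]],[[0,0.025,0],[0,0,0]],[[0,0.045,-0.03],[0,0,0]],[[0,0.08,-0.07],[0,0,0]],[[-0.03,0.12,-0.1],[0,0,0]]]'

```text
time_s: 13.6
eef_pos: [0.5599, -0.2301, 0.1717]
eef_rot: [0.001, 1.0, -0.003, 0.002]
wrist_force: [0.7, -0.6, 0.8]
opening: 0.002
```

Emit:
step_arm --plan '[[[-0.05,0.05,-0.03],[0,0,0]],[[-0.1,0.1,-0.05],[0,0,0]],[[-0.14,0.14,-0.05],[0,0,0]],[[-0.16,0.18,-0.05],[0,0,0]],[[-0.16,0.2,-0.05],[0,0,0]]]'

```text
time_s: 14.1
eef_pos: [0.4015, -0.4146, 0.2189]
eef_rot: [0.001, 1.0, -0.004, 0.0]
wrist_force: [0.9, 0.1, 1.0]
opening: -0.001
```

```bash
python3 mv.py; python3 look.py 10; python3 - <<'E'
from h import *
s=np.load("s.npy")
im=cv2.imread("pics/top10c.png")
for a in (1.45,1.51,1.57):
    print(a,px2crop("top",proj("top",st2w(s,[105+55*np.cos(a),-72+55*np.sin(a),91]))),px2crop("side",proj("side",st2w(s,[[105+55*np.cos(a),-72+55*np.sin(a),91],[105+55*np.cos(a),-72+55*np.sin(a),57]]))).tolist())
print(px2crop("top",proj("top",st2w(s,[105,-72,58]))))
E
```

```text
t 14.1 tip in station mm [ 418.2 -196.1  210.9] F [0.9 0.1 1. ] q [-1.01  0.2   1.62  0.    1.31 -1.  ] open -0.0
1.45 [[616.22983707 205.77648187]] [[498.3213492147147, 76.29771584556516], [498.5703357509534, 133.46847846802893]]
1.51 [[610.12974747 205.31994269]] [[495.4018994889527, 78.23968073493107], [495.68056859235895, 135.50294738385662]]
1.57 [[604.01509631 205.2285818 ]] [[492.79279124711513, 80.24895820768992], [493.0981691904627, 137.60806004134804]]
[[601.97238011 309.36753067]]
```

View pics/top10c.png

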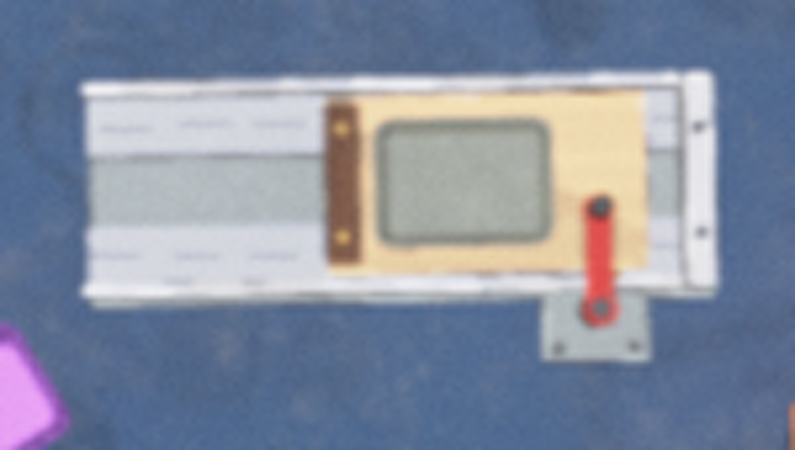

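View pics/side10.png

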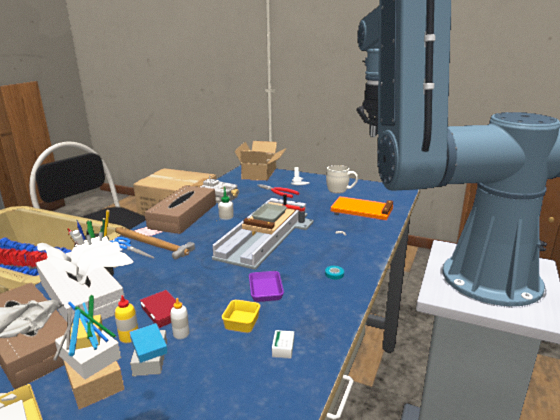

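The pin (600,206) is directly above the pivot (600,308) in the top crop, so the bar lies square. The board is seated, the tray is in place and the bystanders have not moved.

```bash
python3 -c "
from bench import ticket
print(ticket.hand_in())"
```

```text
the job is handed in; nothing more can be done
None
```

The board is seated in its notches with the tray still on it, and the red latch is swung fully round over it. I handed the job in at about 14 s of the 56 s allowed.

**Board:** I pushed it about 126 mm at 2–6 N with closed fingertips. The force then rose to 12 N as it met the notch walls, and it settled about 3 mm past the nominal seat. Its height in the side view fits a full drop of 7 mm. Raw side-view fits were 10–12 crop pixels (about 2 mm) off both before and after, so I judged the drop by comparing the two pictures.

**Latch:** I swung the pin round in an arc until it stopped, at about 18–20 N. In the last top picture the pin is square over the pivot (columns 600 and 600, against 604 and 602 predicted for 1.57 rad).

**Final state:** Nothing touches the robot, and the wrist force reads about 1 N. The bystanders and look-alikes visible in the last side picture look unmoved.

No check failed. I took the last pictures before handing in, so I did not look again during the second that followed.

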